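# Put the medallion back in its base and hold the magnifier over it

### The job

Put the loose brass medallion back flat in the wooden display base whose recess fits it and let go of it; set it in, do not drop it from a height. Then draw the reading magnifier out of its sloping holder by the handle, turn it until the lens is level, and hold it still, centred above that medallion and about 10 cm over it, as if to inspect it. Finish while still holding the magnifier there by its handle, clear of everything else, and leave the other things on the desk where they are.

Things in the scene. Friction and masses are not known exactly. Their poses are not given: they have to be found in the camera images.
- medallion: the loose brass disc to put back: 50 mm diameter, 16 mm thick, about 0.26 kg, lying flat on the desk. Origin at the centre of its underside, z up through its thickness.
- small_medallion: a smaller brass disc, 38 mm diameter, 16 mm thick, already in the small base; leave it there. Origin at the centre of its underside.
- base_medium: the medallion's own display base: fixed dark wooden block 90 x 90 x 16 mm with a round recess 54 mm wide and 6 mm deep in the middle of its top (1.5 mm chamfer, grey felt floor), so the seated medallion stands 10 mm proud of it. Origin at the centre of its underside. The three bases look alike outside and change places.
- base_medium_floor (a point): centre of the recess floor of the medallion's own base, 10 mm above the desk; axes as the base, z up.
- base_small: another base, same block, recess 42 mm wide and 6 mm deep, filled by the smaller disc. Origin at the centre of its underside.
- base_large: another base, same block, recess 66 mm wide and 6 mm deep, empty and too wide for the medallion; stays empty. Origin at the centre of its underside.
- holder: fixed magnifier holder: wooden foot 120 (x) x 104 (y) x 8 mm with a black sleeve for the lens, sloping 40 degrees from horizontal, open at its upper end on the holder's -x side (the robot's side; holder yaw up to 0.3 rad either way). Top of the sleeve 75 mm above the desk at most. Origin at the centre of the foot's underside, z up.
- seat (a point): where the lens centre sits when stowed, 50 mm above the holder's origin. The sleeve's front lip covers the lens from 8 mm past its centre downwards, the side walls reach 15 mm up the slope from its centre: the lens is free once drawn 60 mm up the slope. Slot 12.5 mm for the 10 mm rim, 85 mm wide for its 80 mm.
- magnifier: reading magnifier, 0.13 kg. Origin: lens centre; z = lens normal, x from handle to lens, y across the handle. Round brass rim 80 mm wide, 10 mm thick; flat-sided handle 20 mm wide (y), 14 mm thick (z), from 48 to 140 mm from the lens centre. Stowed it slopes about 38 degrees, lens low, handle free and rising towards the robot, y level; pinch its 20 mm width from above, draw out along own -x.
- handle (a point): middle of the magnifier's handle, 95 mm from the lens centre along own -x, on the handle's axis; about 111 mm above the desk when stowed. Axes as the magnifier's.
- mouse: black computer mouse 105 x 62 x 34 mm, leave alone. Origin at the centre of its underside.
- remote: black remote control 150 x 44 x 18 mm, leave alone. Origin at the centre of its underside.
- stapler: black stapler 140 x 36 x 54 mm, leave alone. Origin at the centre of its underside.
- calculator: grey desk calculator 160 x 100 x 19 mm, leave alone. Origin at the centre of its underside.
- spectacle_case: black spectacle case 160 x 62 x 40 mm, leave alone. Origin at the centre of its underside.
Mind the look-alikes: they are no part of the job. Leave any red or turquoise look-alike of the medallion alone.

How it is judged:
On the way, in this order (a step that is already met when the one before it is completed fails the run):
1. the medallion is seated in its own base and let go (horizontal distance between medallion and base_medium_floor below 0.005 m and z of medallion in the frame of base_medium_floor below 0.0025 m and angle between medallion's own z axis and vertical below 0.08 rad and contact force between the fingers and medallion below 0.1 N and linear speed of medallion below 0.02 m/s), for 0.2 s.
2. the magnifier is drawn out of its holder (distance between magnifier and seat above 0.07 m and contact force between magnifier and holder below 0.05 N and contact force between the fingers and magnifier above 0.5 N), for 0.1 s.
At the end, for the whole second after the job is handed in: Medallion released in its own base: within 5 mm of centre, on the floor within 2.5 mm, flat. Magnifier held still by its handle, touching nothing else; lens level within 0.22 rad, within 25 mm of the medallion seen from above, 60 to 150 mm above its top (horizontal distance between medallion and base_medium_floor below 0.005 m and z of medallion in the frame of base_medium_floor below 0.0025 m and angle between medallion's own z axis and vertical below 0.08 rad and contact force between the fingers and medallion below 0.1 N and (angle between magnifier's own z axis and vertical below 0.22 rad or angle between magnifier's own z axis and vertical above 2.92 rad) and horizontal distance between magnifier and medallion below 0.025 m and z of magnifier in the frame of base_medium_floor between 0.076 and 0.166 m and contact force between the fingers and magnifier above 0.5 N and distance between the grasp point and handle below 0.06 m and linear speed of magnifier below 0.03 m/s and angular speed of magnifier below 0.15 rad/s and contact force between magnifier and base_small below 0.05 N and contact force between magnifier and base_medium below 0.05 N and contact force between magnifier and base_large below 0.05 N and contact force between magnifier and mouse below 0.05 N and contact force between magnifier and remote below 0.05 N and contact force between magnifier and stapler below 0.05 N and contact force between magnifier and calculator below 0.05 N and contact force between magnifier and spectacle_case below 0.05 N and contact force between magnifier and small_medallion below 0.05 N and contact force between magnifier and holder below 0.05 N and contact force between magnifier and medallion below 0.05 N); the arm keeps its last pose, push and grip.
It fails at once if another thing on the desk was moved by more than 20 mm (distance of any of mouse, remote, stapler, calculator, spectacle_case, small_medallion from where it was at the start of the episode above 0.02 m).
It fails at once if the medallion was let fall from more than 30 mm above its recess floor or the desk (height (world z) of medallion above 0.042 m and contact force between the fingers and medallion below 0.01 N and linear speed of medallion above 0.25 m/s).
It fails at once if the magnifier was let fall (distance between magnifier and seat above 0.03 m and contact force between the fingers and magnifier below 0.01 N and linear speed of magnifier above 0.4 m/s).
It also fails if it takes over 58 s, if anything falls off the work surface, if the arm or the gripper's body presses on something with over 40 N, if the wrist force passes 120 N, or if a joint passes its speed limit or range.

### The arm

A 6-joint arm with a two-finger parallel gripper is mounted at the origin on the work surface. World frame = base frame: x ahead of the robot, y to its left, z up, the work surface at z = 0. Lengths are in m, angles in rad, forces in N, time in s.
With the tool pointing down it reaches from about 0.3 to 1 m from the base axis. Payload 5.1 kg.
Tool frame: the origin (TCP) lies midway between the tips of the shut fingers; the grasp point (between the pads) lies 19 mm behind it (manip.grasp_offset is the distance from the TCP to the grasp point, in m); z points along the fingers, y is the line along which they close (so a half turn about z gives the same grasp; the last joint's range is limited). The gripper opens to 95 mm and grips with 3 to 60 N. Pads are 20 mm wide; open, the fingers measure 119 mm over their backs; the gripper's body (75 mm by 180 mm) begins 59 mm behind the grasp point.
Start: joints at [1.234, 0.124, 1.65, -0, 1.367, -0.083], TCP at [0.163, 0.629, 0.215] pointing down, gripper open.
Joint ranges: [-2.61, 2.61], [-1.02, 2.33], [0.03, 2.71], [-1.35, 4.49], [0.32, 2.68], [-2.91, 2.91]. Speed limits (rad/s): [2.57, 2.57, 3.14, 3.14, 3.14, 3.14].

### API

Orientations are given as a 3x3 rotation matrix whose columns are the frame's x, y, z axes.
In Python, from workcell import manip, eyes, models gives the robot as it stands. The module is installed in compiled form; this text tells all that it offers.
- The arm moves only by the tool arm_command, never from a script. Its argument "targets" is text: rows parted by semicolons, each of 6 numbers parted by spaces: the shift along the tool's x, y, z in mm, then the turn, a rotation vector about the tool's x, y, z in rad. A call has 1 to 8 rows; each row shifts and turns the commanded pose from where the row before left it, along the tool's axes as they then stand; what a row does not reach is not made up. A row lasts 1/10 s, in which the tool goes at most 50 mm and 8.59 degrees, less where a joint would pass 70% of its speed; a pose out of reach is approached as far as the arm can. A call is refused whole if a number of a shift passes 50 or a number of a turn 0.15, either way. A call with a gripper value outside its range is refused whole. "grip" is the closure in counts, from 0 (fully open) to 255 (shut), set as the call begins (left out, the last holds). The fingers move at their own pace and stop on an object; the grip force is fixed at half the most. Time passes only in rows, so rows that do not move let the fingers close. It gives the time, the measured TCP pose, the force, the opening and the grip force at its end, in the units of the state.
- manip.get_state(): the state, without advancing time (a new reading comes with each control period).
- eyes.capture(name): name is "side" or "top" or "wrist"; returns a dict with "color" (384x512x3 uint8, red, green, blue), "fx", "fy", "cx", "cy" (pixels), "eye" and "attitude" of the camera in the world. Camera axes: x right, y down, z forward; pixel columns grow to the right and rows downward; lengths in m; the calibration is good to about 2 mm. The wrist camera is an equidistant fisheye: a pixel r from the principal point sees the ray r / f radians off the axis. A picture is of the moment at which its call begins. There is no depth.
- manip.hand_in(): hands the job in; it is judged then, once.
Trained networks look in a picture, given as the dict that the camera call returned (one of the last four; its "shot" number tells which), for a name from the list of things; names that differ only in an ending like _2 or _b are one class to them, and where a whole thing is asked for, a point or a joint stands for the part that bears it (a point fixed in the world has none). Each returns a list of dicts, best first, with "confidence" (0 to 1); they miss things now and then, are a little off and sometimes report something else, mostly with a low value. They report only what shows in the picture. A call takes as long as a camera call. They do not tell look-alikes from the thing itself.
- models.spot_in(picture, target): "extent" ([left, top, width, height] in pixels, round what is visible of it).
- models.outline_of(picture, target): "pixels" (384x512 bool, what is visible of it) and "extent" ([left, top, width, height] in pixels, round what is visible of it).
- models.place_of(picture, target): "centre" ([column, row] in pixels: a listed point, or the origin of a listed thing).
The state is a dict: "t": time; "joint_pos": joint angles; "qvel": joint speeds; "joint_efforts": joint torques, N m; "tcp_pos": TCP position; "orientation": TCP orientation; "wrist_force": force on the tool from outside, world axes, zero at the start; "torque": the same for the moment, N m; "opening": finger opening in m; "grip_force": force on a finger pad.
Only numpy, scipy, OpenCV 4.12 (cv2) and the standard library are available. Lean on these libraries where they do the work, as an engineer would, in place of code of your own. Each camera call takes 0.05 s, during which the arm holds its last target. There are 200 camera calls.

## Working session

There is one attempt and no reset: what is moved stays moved. The work goes in short steps, Python scripts to look and compute and a tool call to move; the robot and the scene stay as the last step left them, time stands still between calls to the robot, and variables do not carry over. Pictures are saved under pics/ and viewed, at most 10 in all, crops included, and the job is handed in when it is done.

Besides the shell and the picture viewer there is one more tool, called after ">>>" in YAML: its name, and indented under it one key for each argument. arm_command: Moves the arm, as the interface text tells. Its arguments: {"type":"object","properties":{"targets":{"type":"string"},"grip":{"type":"number"}},"required":["targets"]}

```bash
mkdir -p pics
cat > h.py <<'E'
import numpy as np, cv2
from workcell import manip, eyes, models
def ray(p,uv):
    u=(uv[0]-p["cx"])/p["fx"]; v=(uv[1]-p["cy"])/p["fy"]
    if p.get("fish"):
        r=np.hypot(u,v); s=np.sin(r)/r if r>1e-9 else 1; d=np.array([u*s,v*s,np.cos(r)])
    else: d=np.array([u,v,1.])
    return np.array(p["eye"]),np.array(p["attitude"])@d
def onz(p,uv,z):
    e,d=ray(p,uv); return e+d*(z-e[2])/d[2]
def proj(p,X):
    c=np.array(p["attitude"]).T@(np.array(X)-p["eye"])
    if p.get("fish"):
        th=np.arctan2(np.hypot(c[0],c[1]),c[2]); k=th/max(1e-9,np.hypot(c[0],c[1])); return np.array([p["cx"]+p["fx"]*c[0]*k,p["cy"]+p["fy"]*c[1]*k])
    return np.array([p["cx"]+p["fx"]*c[0]/c[2],p["cy"]+p["fy"]*c[1]/c[2]])
def tri(p1,a,p2,b):
    e,d=ray(p1,a);f,g=ray(p2,b);d=d/np.linalg.norm(d);g=g/np.linalg.norm(g)
    s=np.linalg.lstsq(np.c_[d,-g],f-e,rcond=None)[0]; A=e+d*s[0];B=f+g*s[1]
    return (A+B)/2,np.linalg.norm(A-B)
def cap(n):
    p=eyes.capture(n); p["fish"]=n=="wrist"; return p
def save(p,f,crop=None,k=1):
    im=p["color"][:,:,::-1]
    if crop: x,y,w,h=crop; im=im[y:y+h,x:x+w]
    cv2.imwrite("pics/"+f,cv2.resize(im,None,fx=k,fy=k,interpolation=cv2.INTER_CUBIC))
E
python3 - <<'E'
from h import *
np.set_printoptions(precision=3,suppress=True)
ps={n:cap(n) for n in("top","side","wrist")}
ims=[ps["top"]["color"],ps["side"]["color"]]
cv2.imwrite("pics/a.png",cv2.resize(np.vstack(ims)[:,:,::-1],(400*2//1*512//512,600*1)) if 0 else np.vstack(ims)[:,:,::-1][:, :]) if 0 else None
save(ps["top"],"top.png",k=1.5); save(ps["side"],"side.png",k=1.5)
for n in ps: print(n,ps[n]["eye"],ps[n]["attitude"].tolist() if hasattr(ps[n]["attitude"],"tolist") else ps[n]["attitude"],ps[n]["fx"])
Z=dict(medallion=0,small_medallion=.01,base_medium=0,base_medium_floor=.01,base_small=0,base_large=0,holder=0,seat=.05,magnifier=.05,handle=.111)
for t,z in Z.items():
  for n in ps:
    for r in models.place_of(ps[n],t)[:4]: print(t,n,round(r["confidence"],2),np.array(r["centre"]),onz(ps[n],r["centre"],z))
E
```

```text
top [0.372 0.02  1.257] [[-0.023097944851083158, -0.9832826889656189, 0.18061461326315276], [-0.9996522290967691, 0.02501543722245249, 0.008345583408624844], [-0.012724221214561396, -0.18035903493063893, -0.9835185370461361]] 449.00692689783176
side [ 0.204 -0.791  0.864] [[0.9116860222303645, -0.2590516281285718, 0.3189370640639178], [-0.41083205379783, -0.5874712079216083, 0.6972048504101098], [0.0067542906387248565, -0.7666614858117387, -0.6420160011486513]] 437.69209309956375
wrist [0.1   0.647 0.385] [[0.25179695717203465, 0.9407965443322676, 0.2269364548312274], [0.9677770367457894, -0.24418709391212784, -0.06148390288755505], [-0.002428889960714241, 0.23510534944830752, -0.9719668590823175]] 297.3186396354542
medallion top 0.72 [227.3 266.6] [0.399 0.101 0.   ]
medallion top 0.65 [280.3 248.6] [ 0.445 -0.048  0.   ]
medallion top 0.64 [254.5 279.5] [0.362 0.026 0.   ]
medallion top 0.63 [247. 239.] [0.474 0.044 0.   ]
medallion side 0.81 [186.8 220.8] [0.398 0.101 0.   ]
medallion side 0.73 [184.3 244.5] [0.364 0.016 0.   ]
medallion side 0.49 [213.9 227.6] [0.458 0.044 0.   ]
[... 634 characters left out ...]
0.619 0.07  0.01 ]
base_small top 0.9 [355.7 186.9] [ 0.614 -0.268  0.   ]
base_small side 0.83 [321.6 291.2] [ 0.621 -0.264  0.   ]
base_large top 0.8 [283.2 181.7] [ 0.635 -0.062  0.   ]
base_large side 0.9 [289.2 235.7] [ 0.636 -0.068  0.   ]
holder top 0.63 [166.7 178.3] [0.653 0.271 0.   ]
holder side 0.93 [243.2 165.6] [0.645 0.277 0.   ]
seat top 0.71 [163.3 177.7] [0.644 0.271 0.05 ]
seat side 0.81 [246.2 150.3] [0.661 0.287 0.05 ]
magnifier top 0.8 [168.4 175.6] [0.65  0.257 0.05 ]
magnifier side 0.73 [243.1 153.8] [0.644 0.273 0.05 ]
handle top 0.66 [154.1 195.7] [0.583 0.281 0.111]
handle top 0.39 [189.6 266.5] [0.399 0.189 0.111]
handle side 0.64 [223.8 141.8] [0.581 0.276 0.111]
```

View pics/top.png

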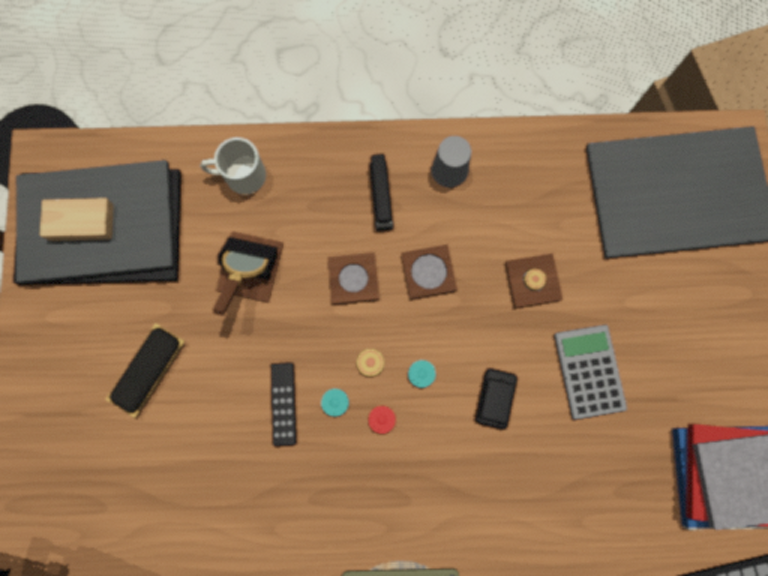

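View pics/side.png

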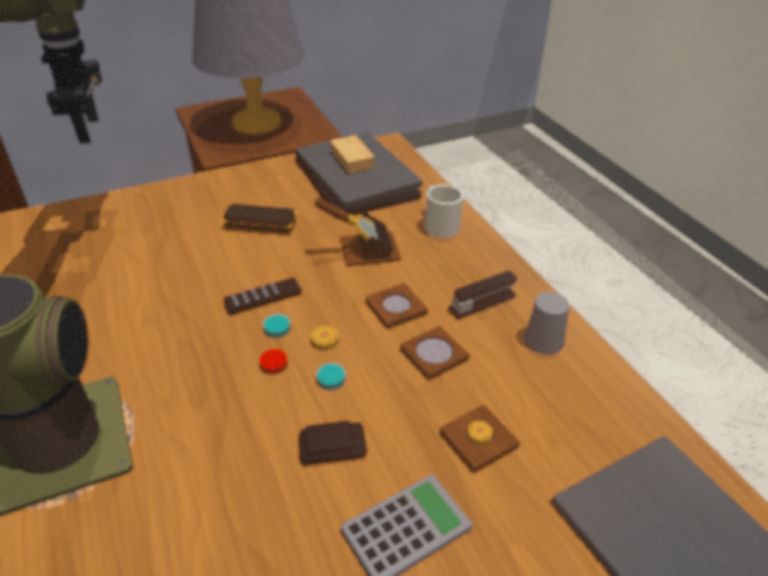

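Top view (800-px scale): the brass disc without a base is at (370,362), the turquoise look-alikes at (334,402) and (422,374), and the red one at (382,420). The small brass disc at (535,279) sits in its base. The two empty bases are at (354,278), with the narrower recess, and (429,272), with the wider one. That makes the brass disc at (370,362) the medallion and (354,278) its base. I'll confirm both in a crop.

Run:
```python
from h import *
np.set_printoptions(precision=4,suppress=True)
t=cap("top"); s=cap("side")
save(t,"crop.png",(130,140,240,160),3.2)
def blob(p,c,lo,hi,r=22):
    hsv=cv2.cvtColor(p["color"],cv2.COLOR_RGB2HSV); m=cv2.inRange(hsv,lo,hi)
    w=np.zeros_like(m); cv2.circle(w,(int(c[0]),int(c[1])),r,255,-1); m&=w
    n,l,st,ce=cv2.connectedComponentsWithStats(m); i=1+np.argmax(st[1:,4]); return ce[i],st[i]
for nm,p,cs in(("top",t,[(247,241),(235,186),(286,181)]),("side",s,[(216,224),(264,203),(289,234)])):
  for k,c in enumerate(cs):
    px=p["color"][c[1]-3:c[1]+4,c[0]-3:c[0]+4].reshape(-1,3).mean(0)
    ce,st=blob(p,c,(15,90,130),(35,255,255)) if k==0 else blob(p,c,(0,0,110),(180,70,255))
    z=.016 if k==0 else .010
    f=p["fx"]; d=np.linalg.norm(onz(p,(st[0]-.5,ce[1]),z)-onz(p,(st[0]+st[2]-.5,ce[1]),z))
    print(nm,c,px,ce,st,onz(p,ce,z),"width",d)
for n in("handle","magnifier","seat","holder"):
  a=models.place_of(t,n);b=models.place_of(s,n)
  if a and b: print(n,*tri(t,a[0]["centre"],s,b[0]["centre"]))
o=models.outline_of(t,"magnifier")
st=manip.get_state(); print(st["tcp_pos"],st["orientation"],st["t"],st["opening"],manip.grasp_offset)
```

```text
top (247, 241) [199.5714 152.2449 103.7755] [246.8069 241.1558] [236 231  23  23 321] [0.4667 0.0449 0.016 ] width 0.063420552915275
top (235, 186) [148.0408 144.5918 144.4286] [235.2254 185.3838] [226 177  20  18 284] [0.6255 0.0744 0.01  ] width 0.056719503318572916
top (286, 181) [148.2857 144.7551 144.3265] [285.4476 180.9786] [274 170  24  23 420] [ 0.6346 -0.0682  0.01  ] width 0.06798948836096819
side (216, 224) [208.2245 146.0408  60.6531] [215.9372 223.3028] [ 194  202   45   44 1450] [0.4644 0.0425 0.016 ] width 0.12415300593683083
side (264, 203) [159.7347 146.4082 148.5918] [263.8545 202.0242] [255 197  18  12 165] [0.6259 0.0754 0.01  ] width 0.05293357060515575
side (289, 234) [160.9184 148.     150.2041] [289.1893 233.2808] [278 225  24  17 317] [ 0.6348 -0.0684  0.01  ] width 0.06526951372380065
handle [0.5847 0.2877 0.0998] 0.01122783295841407
magnifier [0.6582 0.2598 0.0523] 0.005051583702079132
seat [ 0.503  -0.1668  0.3875] 0.07356562411363536
holder [ 0.6499  0.2712 -0.0002] 0.006501518840999468
[0.1632 0.6292 0.2146] [[-0.968   0.2511 -0.    ]
 [ 0.2511  0.968  -0.    ]
 [ 0.     -0.     -1.    ]] 2.2 0.09497058915114322 0.0188
```

View pics/crop.png

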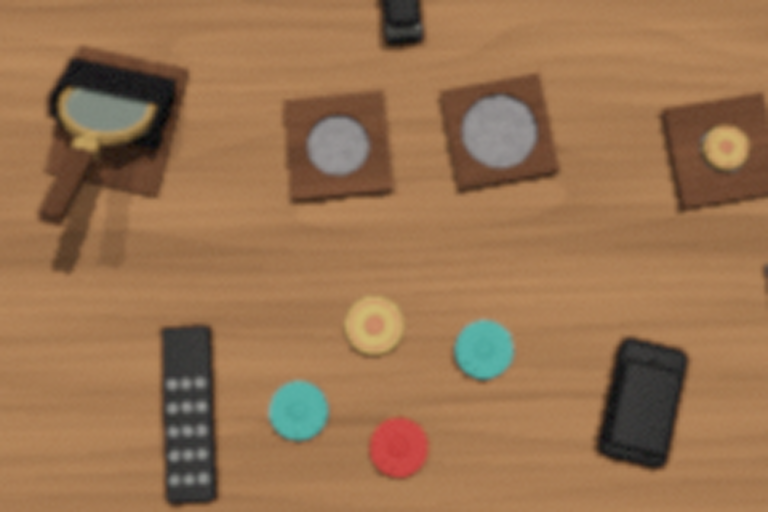

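The crop confirms it: the brass medallion is at (374,325), away from both turquoise discs and the red one. The medium recess at (338,145) measures about 54 mm, against about 66 mm for the one at (498,130). The tool's present yaw already suits the magnifier, so I'll keep it and move above the medallion.

>>> arm_command:
  targets: "-27.5 -30.6 0 0 0 0;-27.5 -30.6 0 0 0 0;-27.5 -30.6 0 0 0 0;-27.5 -30.6 0 0 0 0;-27.5 -30.6 0 0 0 0;-27.5 -30.6 0 0 0 0;-27.5 -30.6 0 0 0 0;-27.5 -30.6 0 0 0 0"
  grip: 67

```text
t: 3.0
tcp_pos: [0.3152, 0.3355, 0.2149]
orientation: [[-0.968, 0.251, 0.001], [0.251, 0.968, 0.0], [-0.001, 0.001, -1.0]]
wrist_force: [1.0, -0.3, 0.5]
opening: 0.07
grip_force: 0.0
```

>>> arm_command:
  targets: "-27.5 -30.6 0 0 0 0;-27.5 -30.6 0 0 0 0;-27.5 -30.6 0 0 0 0;-27.5 -30.6 0 0 0 0;-27.5 -30.6 15 0 0 0;-27.5 -30.6 15 0 0 0;-27.5 -30.6 15 0 0 0;-27.5 -30.6 15 0 0 0;0 0 0 0 0 0"

```text
invalid input
```

>>> arm_command:
  targets: "-27.5 -30.6 0 0 0 0;-27.5 -30.6 0 0 0 0;-27.5 -30.6 0 0 0 0;-27.5 -30.6 0 0 0 0;-27.5 -30.6 20 0 0 0;-27.5 -30.6 20 0 0 0;-27.5 -30.6 20 0 0 0;-27.5 -30.6 20 0 0 0"

```text
t: 3.8
tcp_pos: [0.4669, 0.0431, 0.1344]
orientation: [[-0.968, 0.251, 0.001], [0.251, 0.968, 0.0], [-0.001, 0.0, -1.0]]
wrist_force: [0.5, 0.7, 0.1]
opening: 0.07
grip_force: 0.0
```

>>> arm_command:
  targets: "0 0 0 0 0 0;0 0 0 0 0 0"

```text
t: 4.0
tcp_pos: [0.466, 0.0441, 0.1342]
orientation: [[-0.967, 0.253, -0.001], [0.253, 0.967, 0.0], [0.002, 0.0, -1.0]]
wrist_force: [0.6, 1.0, -0.7]
opening: 0.0703
grip_force: 0.0
```

Run:
```python
from h import *
np.set_printoptions(precision=4,suppress=True)
w=cap("wrist"); save(w,"w1.png",k=1.5)
hsv=cv2.cvtColor(w["color"],cv2.COLOR_RGB2HSV)
print("pred med",proj(w,[.466,.044,.016]),"pred floor",proj(w,[.6257,.075,.01]))
for n,z in(("medallion",0),("base_medium",0),("base_medium_floor",.01),("handle",.111),("magnifier",.05)):
  for r in models.place_of(w,n)[:3]: print(n,round(r["confidence"],2),r["centre"],onz(w,r["centre"],z))
for r in models.outline_of(w,"medallion")[:3]:
  m=r["pixels"].astype(np.uint8); c,_=max(((c,0) for c in cv2.findContours(m,0,1)[0]),key=lambda a:cv2.contourArea(a[0]))
  P=np.array([onz(w,q[0],.016)[:2] for q in c]); (x,y),R=cv2.minEnclosingCircle(P.astype(np.float32)); print("outl",r["confidence"],r["extent"],x,y,R)
print(manip.get_state()["tcp_pos"],manip.get_state()["t"])
```

```text
pred med [250.7917 189.5202] pred floor [309.4399 307.0792]
medallion 0.91 [207.4, 94.6] [0.362  0.0255 0.    ]
medallion 0.74 [161.2, 187.9] [ 0.4429 -0.0506  0.    ]
medallion 0.71 [296.4, 104.1] [0.3947 0.1108 0.    ]
base_medium 0.56 [307.6, 300.7] [0.6227 0.0749 0.    ]
base_medium_floor 0.85 [308.5, 307.3] [0.6257 0.0738 0.01  ]
outl 0.94 [182.3, 66.9, 52.3, 53.0] 0.36279433965682983 0.026623910292983055 0.02517785131931305
outl 0.85 [137.5, 164.8, 46.7, 48.2] 0.4420222342014313 -0.04731982946395874 0.02710152417421341
outl 0.67 [345.4, 17.8, 73.0, 140.3] 0.39529868960380554 0.20544055104255676 0.07647106051445007
[0.4663 0.0456 0.1354] 4.35
```

View pics/w1.png

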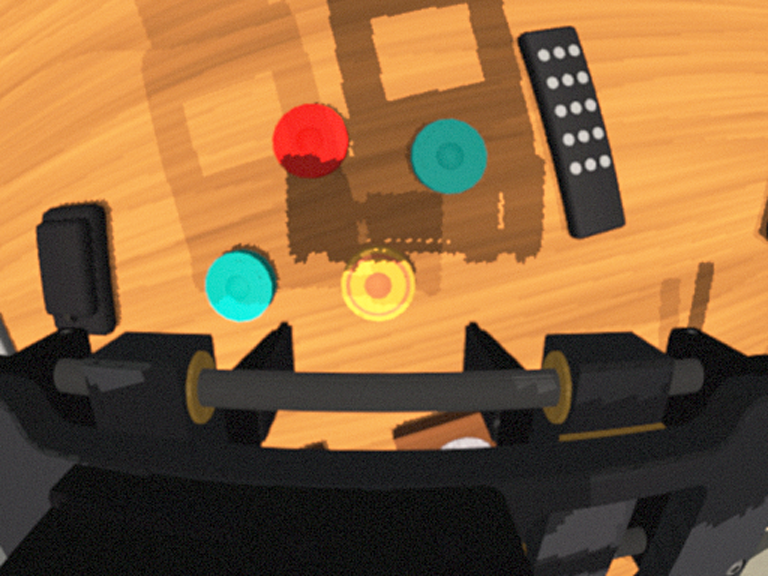

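The wrist view shows the medallion at (378,285), within about 1.5 px of where I predicted it. The turquoise disc at (240,286) is clear of the fingers. I'll descend and grip.

>>> arm_command:
  targets: "0 0 30 0 0 0;0 0 30 0 0 0;0 0 30 0 0 0;0 0 20 0 0 0;0 0 10 0 0 0;0 0 6 0 0 0;0 0 0 0 0 0"

```text
t: 5.05
tcp_pos: [0.4663, 0.045, 0.0087]
orientation: [[-0.968, 0.251, -0.0], [0.251, 0.968, -0.0], [0.0, -0.0, -1.0]]
wrist_force: [-1.0, 0.5, 1.3]
opening: 0.0702
grip_force: 0.0
```

>>> arm_command:
  targets: "0 0 0 0 0 0;0 0 0 0 0 0;0 0 0 0 0 0;0 0 0 0 0 0;0 0 0 0 0 0;0 0 0 0 0 0"
  grip: 255

```text
t: 5.65
tcp_pos: [0.4669, 0.0445, 0.0096]
orientation: [[-0.968, 0.251, 0.001], [0.251, 0.968, -0.001], [-0.001, -0.0, -1.0]]
wrist_force: [-1.4, -1.2, 5.8]
opening: 0.0486
grip_force: 30.0
```

>>> arm_command:
  targets: "0 0 -15 0 0 0;0 0 -30 0 0 0;-24.4 11.5 -15 0 0 0;-24.4 11.5 0 0 0 0;-24.4 11.5 0 0 0 0;-24.4 11.5 0 0 0 0;-24.4 11.5 0 0 0 0;-24.4 11.5 0 0 0 0"

```text
t: 6.45
tcp_pos: [0.6254, 0.0752, 0.0672]
orientation: [[-0.968, 0.251, -0.002], [0.251, 0.968, 0.0], [0.002, -0.0, -1.0]]
wrist_force: [0.2, 0.1, -2.1]
opening: 0.0491
grip_force: 30.0
```

>>> arm_command:
  targets: "0 0 0 0 0 0;0 0 0 0 0 0"

```text
t: 6.65
tcp_pos: [0.6245, 0.0749, 0.0673]
orientation: [[-0.968, 0.251, -0.003], [0.251, 0.968, 0.0], [0.003, -0.0, -1.0]]
wrist_force: [0.1, 0.5, -2.4]
opening: 0.0491
grip_force: 30.0
```

Run:
```python
from h import *
np.set_printoptions(precision=4,suppress=True)
w=cap("wrist"); t=cap("top"); s=manip.get_state(); tz=s["tcp_pos"][2]; print(s["tcp_pos"],s["t"],s["opening"],s["wrist_force"])
save(w,"w2.png",(130,100,256,192),3)
topz=tz-.0092+.016; print(topz)
for p in(w,t):
  hsv=cv2.cvtColor(p["color"],cv2.COLOR_RGB2HSV); m=cv2.inRange(hsv,(17,110,110),(35,255,255))
  c=proj(p,[s["tcp_pos"][0],s["tcp_pos"][1],topz]); q=np.zeros_like(m); cv2.circle(q,(int(c[0]),int(c[1])),35,255,-1); m&=q
  n,l,st,ce=cv2.connectedComponentsWithStats(m)
  print("pred",c)
  for i in np.argsort(-st[1:,4])[:2]+1: print(ce[i],st[i],onz(p,ce[i],topz))
for n,z in(("medallion",topz-.016),("base_medium_floor",.01)):
  for r in models.place_of(w,n)[:3]: print(n,round(r["confidence"],2),r["centre"],onz(w,r["centre"],z))
```

```text
[0.6238 0.0748 0.0676] 6.75 0.04894902320899704 [-0.7434  0.4751 -1.0968]
0.07437047247001108
pred [249.4457 235.3198]
[251.9337 226.3092] [ 222  206   62   42 1449] [0.6186 0.0776 0.0744]
[220.8611 223.5694] [214 202  26  46  72] [0.6125 0.0604 0.0744]
pred [233.9876 181.2912]
[255. 163.] [255 162   1   3   3] [0.673  0.0169 0.0744]
[257. 198.] [257 198   1   1   1] [0.5766 0.014  0.0744]
medallion 0.87 [254.9, 224.4] [0.6234 0.0783 0.0584]
medallion 0.74 [67.0, 50.0] [ 0.472  -0.0167  0.0584]
base_medium_floor 0.4 [456.2, 183.1] [0.6528 0.2658 0.01  ]
```

View pics/w2.png

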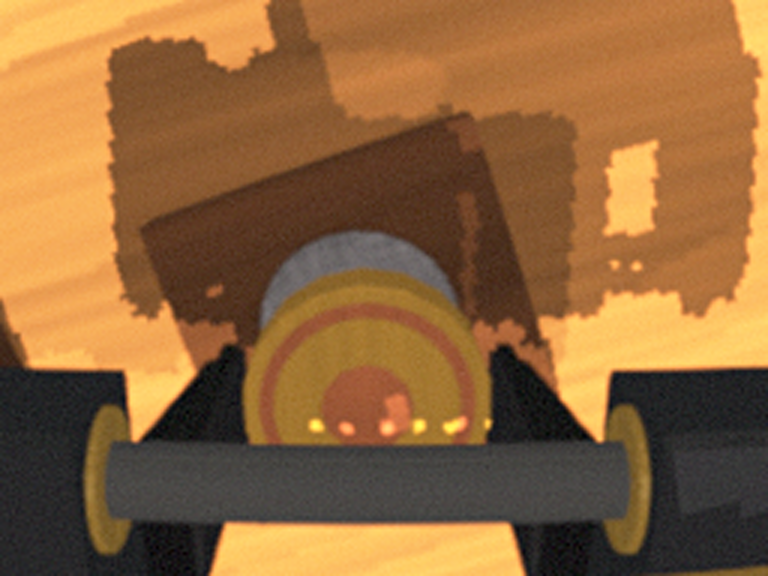

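The crop shows the gripped medallion spanning columns 245–491 with its top edge at row 268. Below it, the recess arc spans columns 262–462 with its top at row 230. I'll fit both in world coordinates.

Run:
```python
from h import *
from scipy.optimize import least_squares
np.set_printoptions(precision=4,suppress=True)
w=cap("wrist"); s=manip.get_state(); print(s["tcp_pos"],s["t"])
def fit(pts,z,R):
  P=np.array([onz(w,(130+(a+.5)/3-.5,100+(b+.5)/3-.5),z)[:2] for a,b in pts])
  for fr in(0,1):
    f=(lambda q:np.hypot(*(P-q[:2]).T)-q[2]) if fr else (lambda q:np.hypot(*(P-q[:2]).T)-R)
    r=least_squares(f,[.62,.075,R][:2+fr]); print(z,r.x,"res",np.abs(r.fun).max())
med=[(245,395),(491,395),(368,268),(268,323),(450,305),(285,303),(468,325)]
for z in(.0744,.071,.078): fit(med,z,.025)
rec=[(262,320),(462,300),(358,230),(300,255),(420,252)]
fit(rec,.016,.0285); fit(rec,.012,.027)
```

```text
[0.6243 0.0747 0.0684] 6.9
0.0744 [0.622  0.0765] res 0.001074885799656835
0.0744 [0.621  0.0768 0.0242] res 0.0008362653288849706
0.071 [0.6226 0.0764] res 0.0009342618986789945
0.071 [0.6223 0.0765 0.0247] res 0.000853501762474014
0.078 [0.6214 0.0767] res 0.0012370757648422041
0.078 [0.6197 0.0771 0.0237] res 0.0008180036485726863
0.016 [0.6284 0.074 ] res 0.0011744562180301885
0.016 [0.6263 0.0744 0.0269] res 0.0006997467687595918
0.012 [0.6271 0.0741] res 0.0007080373353555401
0.012 [0.6275 0.0741 0.0273] res 0.0007122822880738129
```

>>> arm_command:
  targets: "-3.2 -0.2 15 0 0 0;0 0 15 0 0 0;0 0 7 0 0 0;0 0 0 0 0 0;0 0 0 0 0 0"

```text
t: 7.4
tcp_pos: [0.6279, 0.0738, 0.031]
orientation: [[-0.968, 0.251, -0.001], [0.251, 0.968, -0.0], [0.001, -0.0, -1.0]]
wrist_force: [1.2, -0.1, -2.1]
opening: 0.0492
grip_force: 30.0
```

Run:
```python
from h import *
w=cap("wrist"); s=manip.get_state(); print(s["tcp_pos"],s["t"],s["wrist_force"])
save(w,"w3.png",(160,140,192,144),4)
```

```text
[0.62846956 0.0738238  0.03169383] 7.45 [ 0.17223361 -0.24359684 -1.59499574]
```

View pics/w3.png

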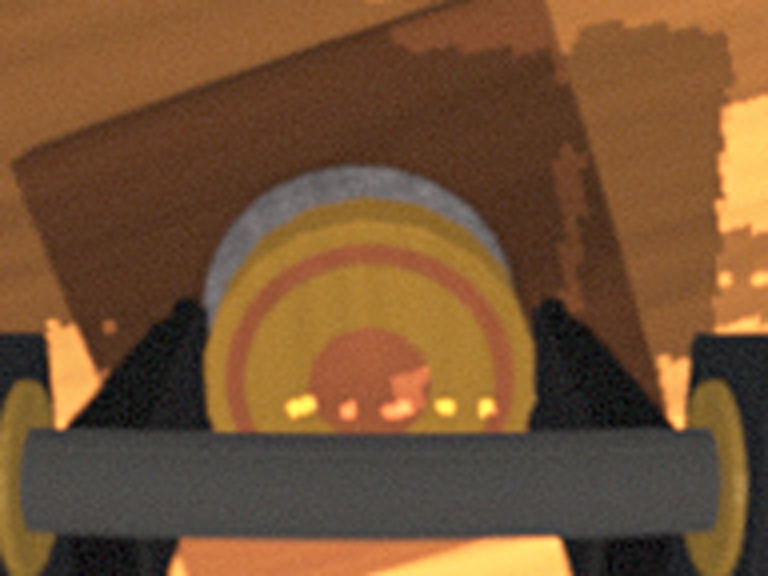

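Here the disc spans columns 204–536 with its top at row 198, and the recess arc spans 205–512 with its top at row 166.

Run:
```python
from h import *
from scipy.optimize import least_squares
np.set_printoptions(precision=4,suppress=True)
w=cap("wrist"); s=manip.get_state(); print(s["tcp_pos"],s["t"])
def fit(pts,z,R):
  P=np.array([onz(w,(160+(a+.5)/4-.5,140+(b+.5)/4-.5),z)[:2] for a,b in pts])
  f=lambda q:np.hypot(*(P-q[:2]).T)-R
  r=least_squares(f,[.62,.075]); print(z,r.x,"res",np.abs(r.fun).max()); return r.x
T=np.array(s["orientation"])[:2,:2]
med=[(204,364),(536,364),(370,198),(250,248),(490,250)]
rec=[(205,305),(511,275),(358,166),(250,210),(470,205)]
for zm in(.036,.038,.040):
  m=fit(med,zm,.025)
  for z,R in((.016,.0285),(.0145,.027),(.010,.027)):
    r=fit(rec,z,R); print("   tool shift mm",T.T@(r-m)*1000)
```

```text
[0.6288 0.0738 0.0321] 7.5
0.036 [0.6261 0.0757] res 0.00023672153177367247
0.016 [0.6291 0.0738] res 0.0017500266157087808
   tool shift mm [-3.3491 -1.1152]
0.0145 [0.6272 0.074 ] res 0.0007295403357983551
   tool shift mm [-1.5227 -1.3291]
0.01 [0.6279 0.0737] res 0.0003110095150441923
   tool shift mm [-2.2026 -1.4348]
0.038 [0.6257 0.0758] res 0.0003465442401864166
0.016 [0.6291 0.0738] res 0.0017500266157087808
   tool shift mm [-3.7446 -1.1161]
0.0145 [0.6272 0.074 ] res 0.0007295403357983551
   tool shift mm [-1.9181 -1.33  ]
0.01 [0.6279 0.0737] res 0.0003110095150441923
   tool shift mm [-2.5981 -1.4357]
0.04 [0.6253 0.0759] res 0.0006434159449598097
0.016 [0.6291 0.0738] res 0.0017500266157087808
   tool shift mm [-4.1323 -1.117 ]
0.0145 [0.6272 0.074 ] res 0.0007295403357983551
   tool shift mm [-2.3059 -1.331 ]
0.01 [0.6279 0.0737] res 0.0003110095150441923
   tool shift mm [-2.9858 -1.4366]
```

>>> arm_command:
  targets: "-2 -1.2 3 0 0 0;0 0 3 0 0 0;0 0 2 0 0 0;0 0 2 0 0 0;0 0 0 0 0 0"

```text
t: 8.0
tcp_pos: [0.6301, 0.0721, 0.0235]
orientation: [[-0.968, 0.251, -0.0], [0.251, 0.968, -0.0], [0.0, -0.0, -1.0]]
wrist_force: [-6.2, -1.6, 7.8]
opening: 0.0488
grip_force: 30.0
```

>>> arm_command:
  targets: "0 0 1 0 0 0;0 0 1 0 0 0;0 0 0 0 0 0"

```text
t: 8.3
tcp_pos: [0.6302, 0.0722, 0.0222]
orientation: [[-0.968, 0.251, -0.0], [0.251, 0.968, -0.0], [0.0, -0.0, -1.0]]
wrist_force: [-6.2, -0.3, 10.4]
opening: 0.0484
grip_force: 30.0
```

The reaction force along -x shows the disc is rubbing on the +x chamfer, so I'll ease it back.

>>> arm_command:
  targets: "1 0 0 0 0 0;1 0 0 0 0 0;0 0 1 0 0 0;0 0 0 0 0 0"

```text
t: 8.7
tcp_pos: [0.63, 0.0723, 0.0222]
orientation: [[-0.968, 0.251, 0.004], [0.251, 0.968, -0.001], [-0.004, 0.0, -1.0]]
wrist_force: [-4.9, -2.3, 11.2]
opening: 0.0492
grip_force: 30.0
```

>>> arm_command:
  targets: "0 0 -4 0 0 0;0 0 -2 0 0 0;0 0 0 0 0 0"

```text
t: 9.0
tcp_pos: [0.6278, 0.0727, 0.0245]
orientation: [[-0.968, 0.251, -0.0], [0.251, 0.968, 0.0], [0.0, -0.0, -1.0]]
wrist_force: [-0.6, 0.5, -2.3]
opening: 0.0489
grip_force: 30.0
```

Run:
```python
from h import *
w=cap("wrist"); s=manip.get_state(); print(s["tcp_pos"],s["t"],s["wrist_force"])
save(w,"w4.png",(160,140,192,144),4)
```

```text
[0.62754795 0.07271737 0.02412829] 9.05 [-0.49830378 -0.37104651 -2.1809896 ]
```

View pics/w4.png

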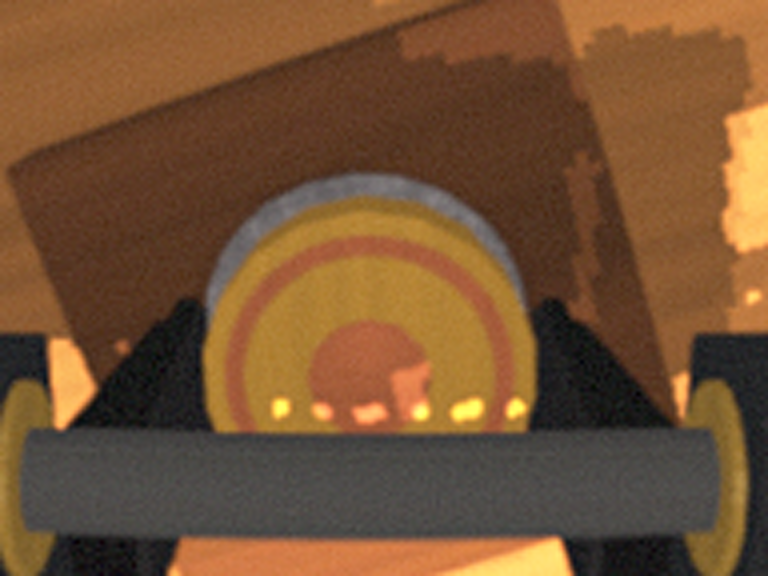

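Run:
```python
from h import *
np.set_printoptions(precision=1,suppress=True)
w=cap("wrist"); s=manip.get_state(); print(w["eye"],s["tcp_pos"],s["t"])
T=np.array(s["orientation"])[:2,:2]
C=np.array([.6265,.0745])
def ext(c,z,R):
  a=np.linspace(0,2*np.pi,361); P=np.array([proj(w,[c[0]+R*np.cos(t),c[1]+R*np.sin(t),z]) for t in a]); q=(P-[160,140])*4
  return q[:,0].min(),q[:,0].max(),q[:,1].min()
for c in(C,C+T@[.002,0],C+T@[0,.002]):
  print("disc",[np.array(ext(c,z,.025)) for z in(.029,.031,.033)])
  print("rec",[np.array(ext(c,z,R)) for z,R in((.016,.0285),(.0145,.027),(.01,.027))])
```

```text
[0.6 0.1 0.2] [0.6 0.1 0. ] 9.1
disc [array([203.7, 536.5, 207.9]), array([201.9, 538.3, 211.1]), array([200.1, 540.1, 214.4])]
rec [array([192.8, 547.2, 166.3]), array([203.2, 536.8, 173.8]), array([206.8, 533.1, 168.1])]
disc [array([203.1, 537. , 194.3]), array([201.3, 538.8, 197.4]), array([199.5, 540.7, 200.6])]
rec [array([192.2, 547.8, 153.5]), array([202.7, 537.3, 161.2]), array([206.3, 533.6, 155.8])]
disc [array([216.8, 549.6, 207.9]), array([215.2, 551.5, 211.1]), array([213.6, 553.5, 214.4])]
rec [array([205.1, 559.5, 166.2]), array([215.4, 549. , 173.8]), array([218.8, 545.1, 168.1])]
```

>>> arm_command:
  targets: "-0.8 -0.5 0 0 0 0;0 0 1 0 0 0;0 0 1 0 0 0;0 0 1 0 0 0;0 0 0 0 0 0"

```text
t: 9.6
tcp_pos: [0.6284, 0.072, 0.0213]
orientation: [[-0.968, 0.251, -0.0], [0.251, 0.968, -0.0], [0.0, -0.0, -1.0]]
wrist_force: [-0.2, 0.1, -2.2]
opening: 0.0489
grip_force: 30.0
```

Free at 21.3 mm, with the disc going into the recess. Continuing down.

>>> arm_command:
  targets: "0 0 1 0 0 0;0 0 1 0 0 0;0 0 0 0 0 0;0 0 0 0 0 0"

```text
t: 10.0
tcp_pos: [0.6288, 0.0719, 0.0202]
orientation: [[-0.968, 0.251, 0.0], [0.251, 0.968, -0.0], [-0.0, -0.0, -1.0]]
wrist_force: [-2.3, -0.1, 3.4]
opening: 0.0486
grip_force: 30.0
```

>>> arm_command:
  targets: "0 0 1 0 0 0;0 0 0 0 0 0"

```text
t: 10.2
tcp_pos: [0.629, 0.0719, 0.0198]
orientation: [[-0.968, 0.251, 0.0], [0.251, 0.968, -0.0], [-0.0, -0.0, -1.0]]
wrist_force: [-3.6, -1.3, 5.1]
opening: 0.0489
grip_force: 30.0
```

>>> arm_command:
  targets: "1 0 0 0 0 0;0 0 1 0 0 0;0 0 0 0 0 0;0 0 0 0 0 0"

```text
t: 10.6
tcp_pos: [0.6291, 0.0719, 0.0195]
orientation: [[-0.968, 0.251, 0.003], [0.251, 0.968, -0.001], [-0.003, 0.0, -1.0]]
wrist_force: [-2.4, -1.8, 8.0]
opening: 0.0493
grip_force: 30.0
```

It's resting on the floor, so I'll release.

>>> arm_command:
  targets: "0 0 0 0 0 0;0 0 0 0 0 0;0 0 0 0 0 0;0 0 0 0 0 0"
  grip: 67

```text
t: 11.0
tcp_pos: [0.6273, 0.0723, 0.0171]
orientation: [[-0.968, 0.251, -0.001], [0.251, 0.968, 0.0], [0.001, -0.0, -1.0]]
wrist_force: [-0.5, 0.8, 0.6]
opening: 0.0695
grip_force: 0.0
```

>>> arm_command:
  targets: "0 0 -15 0 0 0;0 0 -35 0 0 0;0 0 -45 0 0 0;0 0 -45 0 0 0;50 0 0 0 0 0;30 0 0 0 0 0;0 0 0 0 0 0"

```text
t: 11.7
tcp_pos: [0.5477, 0.0931, 0.1587]
orientation: [[-0.968, 0.25, 0.0], [0.25, 0.968, 0.0], [-0.0, 0.0, -1.0]]
wrist_force: [-0.1, -0.3, 0.5]
opening: 0.0705
grip_force: 0.0
```

Run:
```python
from h import *
np.set_printoptions(precision=4,suppress=True)
w=cap("wrist"); t=cap("top");s=cap("side"); st=manip.get_state(); print(st["tcp_pos"],st["t"],st["wrist_force"])
a=cv2.resize(w["color"][120:312,120:376],(780,585))[:,:,::-1]
c=cv2.resize(s["color"][175:225,230:300],(364,260),interpolation=2)[:,:,::-1]
a[:260,:364]=c
cv2.imwrite("pics/w5.png",a)
for n,p in(("w",w),("t",t),("s",s)):
  for q in("medallion",): 
    for r in models.place_of(p,q)[:5]: print(n,q,round(r["confidence"],2),np.round(r["centre"],1),onz(p,r["centre"],.01))
# magnifier
for q in("handle","magnifier"):
  R={n:models.place_of(p,q)[:2] for n,p in(("w",w),("t",t),("s",s))}
  print(q,{n:[(round(x["confidence"],2),np.round(x["centre"],1)) for x in v] for n,v in R.items()})
  for m,n in(("t","s"),("w","t"),("w","s")):
    if R[m] and R[n]: print(m+n,*tri(dict(w=w,t=t,s=s)[m],R[m][0]["centre"],dict(w=w,t=t,s=s)[n],R[n][0]["centre"]))
```

```text
[0.5509 0.0923 0.1586] 11.85 [ 0.1577 -0.8021  0.2122]
w medallion 0.92 [252.  248.4] [0.6234 0.0747 0.01  ]
w medallion 0.76 [228.9  46.8] [0.3969 0.1078 0.01  ]
w medallion 0.67 [112.5 130.5] [ 0.4469 -0.0455  0.01  ]
w medallion 0.61 [156.6  41.8] [0.3655 0.0323 0.01  ]
t medallion 0.69 [255.9 277.5] [0.3676 0.0223 0.01  ]
t medallion 0.61 [281.1 247. ] [ 0.4488 -0.0494  0.01  ]
t medallion 0.18 [394.2 246. ] [ 0.4441 -0.3605  0.01  ]
s medallion 0.79 [265.4 202.7] [0.6288 0.0708 0.01  ]
s medallion 0.73 [185.7 242.1] [0.3683 0.0139 0.01  ]
s medallion 0.66 [216.9 248.9] [ 0.4355 -0.0424  0.01  ]
s medallion 0.6 [187.5 218.2] [0.4002 0.1    0.01  ]
s medallion 0.43 [224. 298.] [ 0.397  -0.1941  0.01  ]
handle {'w': [(0.58, array([463.2, 186.9]))], 't': [(0.6, array([152.8, 194. ]))], 's': [(0.5, array([222.8, 143.3]))]}
ts [0.5866 0.289  0.0969] 0.007613677369484832
wt [0.5843 0.2878 0.106 ] 0.009192182124799466
ws [0.5886 0.3058 0.0853] 0.0003491408701526521
magnifier {'w': [], 't': [(0.81, array([163.9, 171.7]))], 's': []}
```

View pics/w5.png

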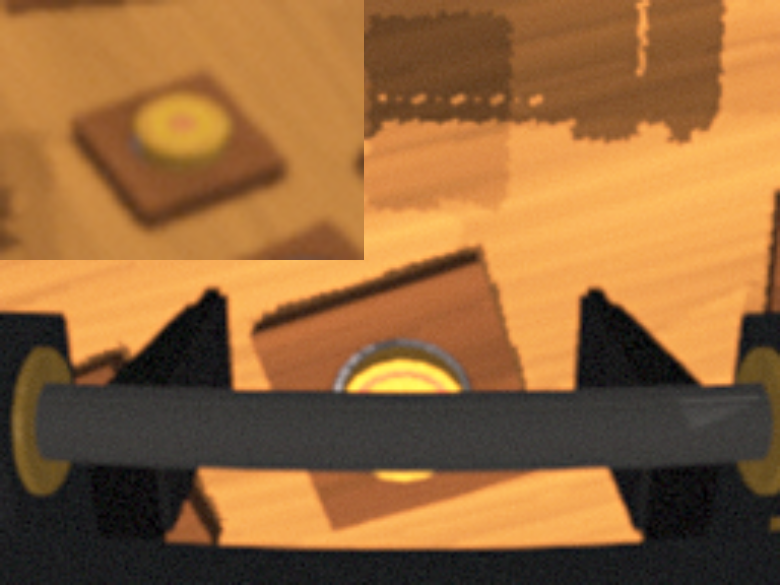

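The disc is in the recess, with a thin felt ring showing around its near side in the wrist view. I'll take one unobstructed look from directly above to check it lies flat.

>>> arm_command:
  targets: "-40 0 0 0 0 0;-37 -5 0 0 0 0;0 0 0 0 0 0;0 0 0 0 0 0"

```text
t: 12.7
tcp_pos: [0.6235, 0.0679, 0.1571]
orientation: [[-0.968, 0.252, -0.001], [0.252, 0.968, 0.0], [0.001, -0.0, -1.0]]
wrist_force: [0.7, -0.8, -0.8]
opening: 0.0703
grip_force: 0.0
```

Run:
```python
from h import *
from scipy.optimize import least_squares
np.set_printoptions(precision=4,suppress=True)
w=cap("wrist"); st=manip.get_state(); print(st["tcp_pos"],st["t"])
c=proj(w,[.627,.074,.026]); x,y=int(c[0])-48,int(c[1])-36; print(c,x,y)
save(w,"w6.png",(x,y,96,72),8)
def P(p,lo,hi,c,r):
  hsv=cv2.cvtColor(p["color"],cv2.COLOR_RGB2HSV); m=cv2.inRange(hsv,lo,hi); q=np.zeros_like(m); cv2.circle(q,(int(c[0]),int(c[1])),r,255,-1); m&=q
  k=max(cv2.findContours(m,0,1)[0],key=cv2.contourArea); return cv2.fitEllipse(cv2.convexHull(k)),cv2.contourArea(k)
t=cap("top");s=cap("side")
for n,p in(("top",t),("side",s)):
  print(n,P(p,(18,110,90),(35,255,255),proj(p,[.627,.074,.026]),14),"pred",proj(p,[.627,.074,.026]))
```

```text
[0.6229 0.0682 0.1571] 12.75
[257.514  188.4848] 209 152Traceback (most recent call last):
  File "<stdin>", line 12, in <module>
  File "<stdin>", line 9, in P
cv2.error: OpenCV(4.12.0) /io/opencv/modules/imgproc/src/shapedescr.cpp:361: error: (-201:Incorrect size of input array) There should be at least 5 points to fit the ellipse in function 'fitEllipseNoDirect'
```

View pics/w6.png

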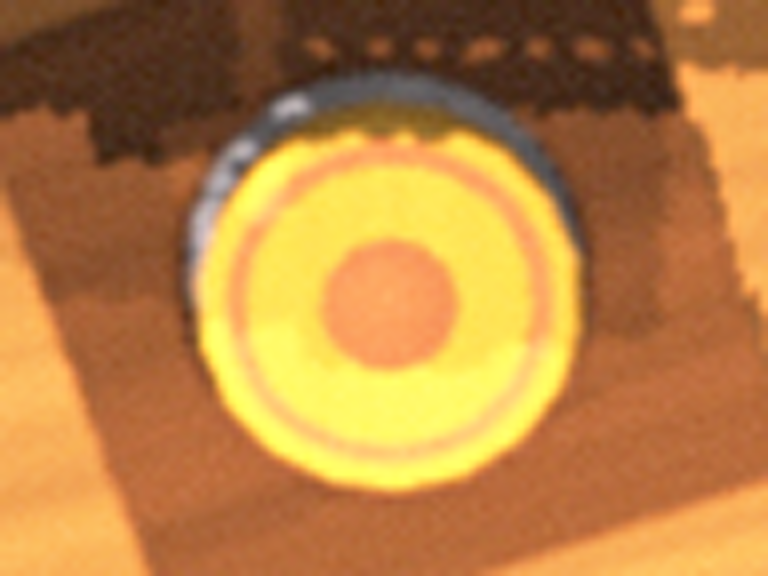

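The disc spans columns 198–580 and rows 105–490, a near-perfect circle. The recess spans columns 188–583 with its top at row 72. I'll compare those with a prediction for a flat, seated disc.

Run:
```python
from h import *
np.set_printoptions(precision=1,suppress=True)
w=cap("wrist"); t=cap("top"); s=cap("side"); T=np.array(manip.get_state()["orientation"])[:2,:2]
def ext(c,z,R,tx=0,ty=0):
  a=np.linspace(0,2*np.pi,361); P=[]
  for k in a:
    l=np.array([R*np.cos(k),R*np.sin(k)]); d=T@l; P.append(proj(w,[c[0]+d[0],c[1]+d[1],z+tx*l[0]+ty*l[1]]))
  q=(np.array(P)-[209,152]+.5)*8-.5
  return np.array([q[:,0].min(),q[:,0].max(),q[:,1].min(),q[:,1].max()])
c=np.array([.627,.074])
for z in(.026,.029): print(z,"disc",ext(c,z,.025),"tilts",ext(c,z,.025,.1,0),ext(c,z,.025,-.1,0),ext(c,z,.025,0,.1))
print("rec",ext(c,.0145,.027),ext(c,.01,.027))
print("onz",onz(w,(209+389/8,152+297/8),.026).round(4))
for n,p in(("top",t),("side",s)):
  print(n,proj(p,[.627,.074,.026]))
  o=[r for r in models.outline_of(p,"medallion") if np.hypot(*(np.array(r["extent"][:2])+np.array(r["extent"][2:])/2-proj(p,[.627,.074,.02])))<8]
  print([(r["extent"],round(r["confidence"],2)) for r in o])
  # handle/magnifier outline as line fit
  for r in models.outline_of(p,"magnifier")[:1]:
    ys,xs=np.nonzero(r["pixels"]); print("mag ext",r["extent"],r["confidence"]); np.save(f"m_{n}.npy",r["pixels"])
for q in("handle","magnifier","holder"):
  print(q,[(round(r["confidence"],2),np.array(r["centre"])) for r in models.place_of(w,q)[:2]])
print(manip.get_state()["t"])
```

```text
0.026 disc [196.9 579.4 111.8 484.8] tilts [196.9 579.4 114.6 479.3] [197.  579.3 109.  490.4] [198.1 581.2 111.7 484.9]
0.029 disc [195.5 581.5 115.1 491.6] tilts [195.5 581.6 118.  485.9] [195.5 581.5 112.3 497.2] [196.7 583.4 115.1 491.6]
rec [187.5 586.   84.6 474. ] [189.7 582.9  80.2 464.7]
onz [0.6 0.1 0. ]
top [235.1 183.7]
[]
mag ext [144.4, 167.0, 33.8, 49.7] 0.81
side [264.5 198.1]
[([258.1, 192.2, 15.3, 13.3], 0.56)]
mag ext [212.6, 132.6, 38.3, 29.5] 0.72
handle [(0.81, array([476.9,  98.6]))]
magnifier [(0.75, array([436.8, 174.3]))]
holder [(0.85, array([417.3, 167.6]))]
13.35
```

The disc matches a flat disc with its top at 26 mm: the width is 382 px against 382.5 predicted. It lies about 2 mm from the recess centre, so it's seated. Next is the magnifier. I'll move over the handle and tilt the tool square to it.

>>> arm_command:
  targets: "0 0 -30 0 0 0;9 33.5 -10 0 0 0;9 33.5 0 0 0 0;9 33.5 0 0 0 0;9 33.5 0 0 0 0;9 33.5 0 0 0 0;9 33.5 0 0 0 0;0 0 0 0 0.13 0"

```text
t: 14.15
tcp_pos: [0.6187, 0.2818, 0.1986]
orientation: [[-0.961, 0.244, -0.128], [0.242, 0.97, 0.034], [0.133, 0.002, -0.991]]
wrist_force: [0.3, 0.1, -0.6]
opening: 0.0704
grip_force: 0.0
```

>>> arm_command:
  targets: "0 0 0 0 0.13 0;0 0 0 0 0.13 0;0 0 0 0 0.13 0;0 0 0 0 0.14 0;0 0 0 0 0 0;0 0 0 0 0 0"

```text
t: 14.75
tcp_pos: [0.6218, 0.276, 0.1961]
orientation: [[-0.764, 0.252, -0.594], [0.199, 0.968, 0.153], [0.613, -0.001, -0.79]]
wrist_force: [-0.0, -0.0, 0.4]
opening: 0.0701
grip_force: 0.0
```

Run:
```python
from h import *
np.set_printoptions(precision=4,suppress=True)
st=manip.get_state(); print(st["tcp_pos"],st["orientation"],st["joint_pos"],st["t"])
V={n:cap(n) for n in("wrist","top","side")}
L={}
for q in("handle","magnifier","holder","seat"):
  L[q]={}
  for n,p in V.items():
    r=models.place_of(p,q)[:1]
    if r and r[0]["confidence"]>.4: L[q][n]=r[0]["centre"]; print(q,n,round(r[0]["confidence"],2),np.array(r[0]["centre"]),onz(p,r[0]["centre"],dict(handle=.111,magnifier=.05,holder=0,seat=.05)[q]))
# joint fit: lens position, yaw, slope
from scipy.optimize import least_squares
def f(v):
  e=np.array([np.cos(v[4])*np.cos(v[3]),np.cos(v[4])*np.sin(v[3]),-np.sin(v[4])]); lens=v[:3]; o=[]
  for n in L["handle"]: o+=list(proj(V[n],lens-.095*e)-L["handle"][n])
  for n in L["magnifier"]: o+=list(proj(V[n],lens)-L["magnifier"][n])
  for n in L["holder"]: o+=list(proj(V[n],[lens[0],lens[1],0])-L["holder"][n])
  return np.r_[np.array(o)/2,(v[2]-.05)/.003,(v[4]-.663)/.05,(v[3]+.25)/.15]
r=least_squares(f,[.65,.27,.05,-.25,.66],loss="soft_l1"); v=r.x
e=np.array([np.cos(v[4])*np.cos(v[3]),np.cos(v[4])*np.sin(v[3]),-np.sin(v[4])])
print("fit",v,"handle",v[:3]-.095*e,r.fun*2)
cv2.imwrite("pics/w7.png",V["wrist"]["color"][:,:,::-1])
G=v[:3]-.088*e; R=np.array(st["orientation"]); print("G",G,"TCP->grasp shift tool mm",R.T@(G+.0188*R[:,2]-st["tcp_pos"])*1000)
```

```text
[0.6218 0.276  0.1961] [[-0.7644  0.2516 -0.5936]
 [ 0.1994  0.9678  0.1535]
 [ 0.6131 -0.0011 -0.79  ]] [ 0.2181  0.5564  1.2434  0.3019  1.9313 -1.0771] 14.75
handle wrist 0.79 [255.7 214.7] [0.5811 0.2913 0.111 ]
handle side 0.77 [223.4 141.6] [0.5807 0.2774 0.111 ]
magnifier wrist 0.94 [253.1 299.9] [0.6528 0.2701 0.05  ]
magnifier top 0.64 [354.  188.6] [ 0.6001 -0.2516  0.05  ]
holder top 0.65 [354.7 185.8] [ 0.6176 -0.2653  0.    ]
holder side 0.78 [242.6 165. ] [0.6446 0.2804 0.    ]
seat side 0.95 [248.4 151.6] [0.6644 0.2775 0.05  ]
fit [ 0.6508  0.2686  0.0483 -0.3099  0.6648] handle [0.5796 0.2914 0.1069] [  -0.3161    0.0041   -1.8889   -1.1138   -1.84     -1.3186 -189.7763
  -13.1655 -187.0729   -6.6652    3.1514    1.5177   -1.1296    0.0722
   -0.799 ]
G [0.5849 0.2897 0.1026] TCP->grasp shift tool mm [-26.3802   4.1207 116.6797]
```

View pics/w7.png

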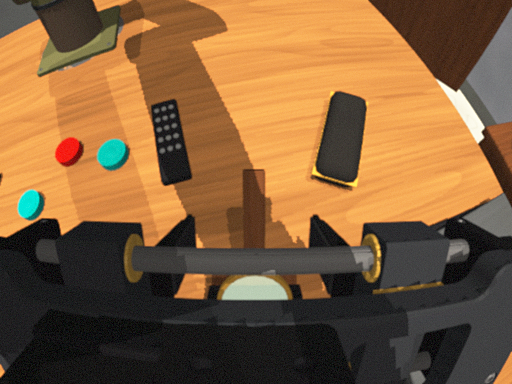

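The wrist view shows the handle centred between the fingers, from (254,170) to (256,250), with the lens at (255,290), so the yaw is aligned. I'll approach partway and re-measure.

>>> arm_command:
  targets: "-13 1 30 0 0 0;-13 1 25 0 0 0;0 0 15 0 0 0;0 0 0 0 0 0;0 0 0 0 0 0"

```text
t: 16.0
tcp_pos: [0.6007, 0.284, 0.1273]
orientation: [[-0.765, 0.251, -0.593], [0.198, 0.968, 0.154], [0.613, 0.0, -0.79]]
wrist_force: [-0.3, -0.3, 0.5]
opening: 0.0701
grip_force: 0.0
```

Run:
```python
from h import *
np.set_printoptions(precision=4,suppress=True)
w=cap("wrist"); st=manip.get_state(); R=np.array(st["orientation"]); p0=np.array(st["tcp_pos"]); print(p0,st["t"])
A=R.T@np.array(w["attitude"]); E=R.T@(np.array(w["eye"])-p0); print("cam in tool mm",E*1000)
def tl(uv,d):  # point in tool frame on plane z=d
  e,r=ray(w,uv); r=R.T@r; return E+r*(d-E[2])/r[2]
for q in("handle","magnifier"):
  for r in models.place_of(w,q)[:1]: print(q,round(r["confidence"],2),r["centre"],[tl(r["centre"],d)*1000 for d in(.02,.027,.035)])
# handle pixels: brown dark, rows above bar
o=models.outline_of(w,"magnifier")[0]; m=o["pixels"]; print(o["extent"],o["confidence"])
for y in range(int(o["extent"][1])+3,384,14):
  xs=np.nonzero(m[y])[0]
  if len(xs)>4: print(y,xs.min(),xs.max(),"tool x,y at z27",tl(((xs.min()+xs.max())/2,y),.027)[:2]*1000,"width",(tl((xs.max()+.5,y),.027)-tl((xs.min()-.5,y),.027))[1]*1000)
```

```text
[0.6014 0.284  0.1282] 16.05
cam in tool mm [  66.2131    1.2991 -169.8607]
handle 0.63 [252.0, 212.7] [array([ 7.2673,  1.0498, 20.    ]), array([ 5.0941,  1.0406, 27.    ]), array([ 2.6103,  1.0301, 35.    ])]
[214.6, 148.8, 76.1, 149.6] 0.68
151 236 265 tool x,y at z27 [47.7519  0.1022] width 19.900587511601312
165 236 264 tool x,y at z27 [38.3527 -0.2513] width 19.379698097664768
179 236 265 tool x,y at z27 [28.8262  0.0612] width 20.228537126205474
193 236 265 tool x,y at z27 [19.1281  0.0378] width 20.4419564954309
207 237 265 tool x,y at z27 [9.2086 0.3569] width 19.99969713964338
221 237 264 tool x,y at z27 [-0.9847 -0.0153] width 19.57704085719392
235 237 264 tool x,y at z27 [-11.5116  -0.0456] width 19.882988293636785
277 240 263 tool x,y at z27 [-45.7967   0.5975] width 18.05380252454243
291 219 284 tool x,y at z27 [-58.4148   0.5718] width 51.03673193868667
```

The handle is exactly centred and 20 mm wide at a depth of 27 mm, so I'll plunge and grip.

>>> arm_command:
  targets: "-5 0 20 0 0 0;0 0 15 0 0 0;0 0 9 0 0 0;0 0 5 0 0 0;0 0 0 0 0 0"

```text
t: 16.7
tcp_pos: [0.5746, 0.2904, 0.0842]
orientation: [[-0.764, 0.251, -0.594], [0.198, 0.968, 0.153], [0.614, -0.001, -0.789]]
wrist_force: [0.0, 0.5, -0.5]
opening: 0.07
grip_force: 0.0
```

>>> arm_command:
  targets: "0 0 0 0 0 0;0 0 0 0 0 0;0 0 0 0 0 0;0 0 0 0 0 0;0 0 0 0 0 0;0 0 0 0 0 0;0 0 0 0 0 0;0 0 0 0 0 0"
  grip: 255

```text
t: 17.5
tcp_pos: [0.5753, 0.2903, 0.0846]
orientation: [[-0.765, 0.251, -0.593], [0.198, 0.968, 0.154], [0.613, 0.0, -0.79]]
wrist_force: [0.0, -0.2, 0.3]
opening: 0.0196
grip_force: 30.0
```

Gripped at 19.6 mm with no side load. Drawing out along the tool's +x, which is the magnifier's -x.

>>> arm_command:
  targets: "5 0 0 0 0 0;10 0 0 0 0 0;15 0 0 0 0 0;15 0 0 0 0 0;0 0 0 0 0 0"

```text
t: 18.0
tcp_pos: [0.5396, 0.3003, 0.1145]
orientation: [[-0.766, 0.25, -0.593], [0.196, 0.968, 0.154], [0.612, 0.001, -0.791]]
wrist_force: [0.8, -0.0, -1.4]
opening: 0.0197
grip_force: 30.0
```

>>> arm_command:
  targets: "15 0 0 0 0 0;15 0 0 0 0 0;15 0 0 0 0 0;10 0 0 0 0 0;0 0 0 0 0 0;0 0 0 0 0 0"

```text
t: 18.6
tcp_pos: [0.4988, 0.3102, 0.1462]
orientation: [[-0.765, 0.251, -0.593], [0.198, 0.968, 0.154], [0.613, 0.0, -0.79]]
wrist_force: [0.2, -0.7, -0.8]
opening: 0.02
grip_force: 30.0
```

Out cleanly. Now level the lens.

>>> arm_command:
  targets: "10 0 -20 0 0 0;0 0 0 0 -0.09 0;0 0 0 0 -0.09 0;0 0 0 0 -0.1 0;0 0 0 0 -0.1 0;0 0 0 0 -0.1 0;0 0 0 0 -0.09 0;0 0 0 0 -0.09 0"

```text
t: 19.4
tcp_pos: [0.5032, 0.3089, 0.1678]
orientation: [[-0.968, 0.252, 0.003], [0.252, 0.968, -0.001], [-0.003, 0.0, -1.0]]
wrist_force: [-0.4, -0.0, -1.2]
opening: 0.0195
grip_force: 30.0
```

Run:
```python
from h import *
np.set_printoptions(precision=4,suppress=True)
w=cap("wrist"); st=manip.get_state(); R=np.array(st["orientation"]); p0=np.array(st["tcp_pos"]); print(p0,R,st["t"],st["opening"],st["grip_force"])
E=R.T@(np.array(w["eye"])-p0)
def tl(uv,d):
  e,r=ray(w,uv); r=R.T@r; return E+r*(d-E[2])/r[2]
for r in models.place_of(w,"handle")[:1]+models.place_of(w,"magnifier")[:1]: print(round(r["confidence"],2),r["centre"],tl(r["centre"],-.019)*1000)
o=models.outline_of(w,"magnifier")[0]; m=o["pixels"]; print(o["extent"],o["confidence"])
for y in range(int(o["extent"][1])+2,384,10):
  xs=np.nonzero(m[y])[0]
  if len(xs)>4: print(y,xs.min(),xs.max(),"at z-26",tl(((xs.min()+xs.max())/2,y),-.026)[:2]*1000,"width",(tl((xs.max()+.5,y),-.026)-tl((xs.min()-.5,y),-.026))[1]*1000)
s=cap("side");t=cap("top")
for n,p in(("side",s),("top",t)):
  for q in("magnifier","handle"):
    for r in models.place_of(p,q)[:1]: print(n,q,round(r["confidence"],2),r["centre"],onz(p,r["centre"],p0[2]+.019))
```

```text
[0.5013 0.3095 0.1677] [[-0.9683  0.2499  0.0034]
 [ 0.2499  0.9683 -0.001 ]
 [-0.0036 -0.0002 -1.    ]] 19.45 0.019823781608018617 29.996401369571686
0.74 [249.7, 229.9] [  6.4872  -0.2146 -19.    ]
[232.6, 148.1, 42.4, 150.0] 0.64
150 232 272 at z-26 [50.4806  1.1536] width 20.066707350384803
160 232 272 at z-26 [45.5391  1.1414] width 20.169240622918142
170 232 272 at z-26 [40.5557  1.129 ] width 20.287972447587816
180 232 272 at z-26 [35.5184  1.1164] width 20.423419295550186
190 232 272 at z-26 [30.4148  1.1037] width 20.57619973598096
200 233 270 at z-26 [25.2324  0.8382] width 19.2247298642996
210 232 271 at z-26 [19.9561  0.8227] width 20.42465872624879
220 232 271 at z-26 [14.5715  0.8068] width 20.62916655707699
230 232 272 at z-26 [9.0623 1.0504] width 21.37712353297436
240 234 271 at z-26 [3.4117 1.2997] width 20.042718641031307
280 234 270 at z-26 [-21.0076   0.9751] width 20.65751807008767
290 234 270 at z-26 [-27.6888   0.9583] width 21.01063775460468
side magnifier 0.61 [220.2, 118.8] [0.5779 0.2879 0.1867]
side handle 0.8 [191.7, 119.2] [0.4994 0.3197 0.1867]
top magnifier 0.9 [144.0, 187.5] [0.5901 0.2892 0.1867]
```

The handle's width is constant along its length, so it's level, and the lens is 88 mm ahead of the TCP. Carrying it over the medallion.

>>> arm_command:
  targets: "-5 -10 0 0 0 0;-9.2 -19.6 0 0 0 0;-14 -29 0 0 0 0;-14 -29 0 0 0 0;-14 -29 10 0 0 0;-14 -29 10 0 0 0;-9.2 -19.6 10 0 0 0;-5 -15 10 0 0 0"

```text
t: 20.7
tcp_pos: [0.5398, 0.1113, 0.1276]
orientation: [[-0.968, 0.253, 0.0], [0.253, 0.968, -0.0], [-0.0, -0.0, -1.0]]
wrist_force: [0.7, 0.3, -0.4]
opening: 0.0196
grip_force: 30.0
```

>>> arm_command:
  targets: "-4 -10 10 0 0 0;-3.6 -5.8 8 0 0 0;0 0 2 0 0 0;0 0 0 0 0 0;0 0 0 0 0 0;0 0 0 0 0 0;0 0 0 0 0 0"

```text
t: 21.4
tcp_pos: [0.5432, 0.0967, 0.1084]
orientation: [[-0.968, 0.25, 0.001], [0.25, 0.968, 0.0], [-0.001, 0.0, -1.0]]
wrist_force: [0.2, 0.2, -0.9]
opening: 0.0201
grip_force: 30.0
```

Run:
```python
from h import *
np.set_printoptions(precision=4,suppress=True)
w=cap("wrist"); st=manip.get_state(); R=np.array(st["orientation"]); p0=np.array(st["tcp_pos"]); print(p0,R[:,2],st["t"],st["opening"],st["grip_force"],st["wrist_force"],st["qvel"])
L=p0+R@[-.0885,.0006,-.0188]; print("lens",L)
E=R.T@(np.array(w["eye"])-p0)
def tl(uv,d):
  e,r=ray(w,uv); r=R.T@r; return E+r*(d-E[2])/r[2]
o=models.outline_of(w,"magnifier")[0]; m=o["pixels"]
for y in(160,200,230,285):
  xs=np.nonzero(m[y])[0]
  if len(xs)>4: print(y,tl(((xs.min()+xs.max())/2,y),-.026)[:2]*1000,"width",(tl((xs.max()+.5,y),-.026)-tl((xs.min()-.5,y),-.026))[1]*1000)
for n in("side","top"):
  p=cap(n)
  for q,z in(("magnifier",L[2]),("handle",L[2]),("medallion",.01)):
    for r in models.place_of(p,q)[:3]: print(n,q,round(r["confidence"],2),r["centre"],onz(p,r["centre"],z))
```

```text
[0.5431 0.0967 0.1083] [ 0.0008  0.0001 -1.    ] 21.45 0.020056690267205825 29.995366036891937 [ 0.5804  1.0717 -1.4914] [-0.004   0.001   0.0018  0.0009 -0.     -0.0015]
lens [0.6289 0.0751 0.1272]
160 [47.5564  1.0762] width 20.654651730822955
200 [27.2527  1.5601] width 19.219118324092705
230 [11.0833  1.2963] width 20.32706219391887
285 [-22.3023   1.2725] width 20.829851278152233
side magnifier 0.88 [265.2, 168.9] [0.6302 0.0806 0.1272]
side magnifier 0.17 [169.6, 200.3] [0.3515 0.0592 0.1272]
side handle 0.65 [172.1, 152.8] [0.4152 0.2597 0.1272]
side handle 0.62 [233.5, 173.4] [0.5419 0.0972 0.1272]
side medallion 0.81 [218.9, 252.6] [ 0.4357 -0.0566  0.01  ]
side medallion 0.75 [183.0, 242.9] [0.3609 0.014  0.01  ]
side medallion 0.7 [187.6, 218.8] [0.3997 0.0976 0.01  ]
top magnifier 0.69 [234.5, 174.0] [0.6317 0.0707 0.1272]
top handle 0.75 [225.5, 208.8] [0.5416 0.0951 0.1272]
top medallion 0.67 [255.5, 275.9] [0.3719 0.0233 0.01  ]
top medallion 0.28 [225.3, 213.1] [0.547  0.1036 0.01  ]
```

The lens is at (0.629, 0.075, 0.127), 101 mm above the medallion's top and about 2 mm off its centre, level and still. Handing in.

```bash
python3 -c "
from workcell import manip; print(manip.hand_in())"
```

```text
the job is handed in; nothing more can be done
None
```

The medallion is seated and released in its own base, about 2 mm off the recess centre, and the magnifier is held level and still by its handle about 10 cm above it; I handed the job in at about 21.6 s, and the hand-in call returned no verdict.

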